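# Fit a cup chuck to the banding wheel

## Task

Fit the narrow cup chuck from the wooden stand to the banding wheel: lower its tapered shank into the socket in the middle of the disc without forcing it and let go, then tap it gently down with the rubber face of the tamper until the taper is tight. Stand the tamper back upright on the bench clear of the wheel, then check the fit: grip the chuck, turn it by at least an eighth of a turn so that the grip of the taper alone carries the wheel round, and let go. Leave the wide chuck, the two unglazed cups and the bowl where they are.

Things in the scene. Friction and masses are not known exactly. Their poses are not given: they have to be found in the camera images.
- cup_chuck: narrow chuck of turned pale wood, 0.18 kg, standing shank down in a hole of the stand. Origin: on its axis at the underside of the collar; z up. Above: collar 56 mm across, 8 mm high; straight round body 44 mm across from 8 to 40 mm (grip here). Below: round shank tapering from 23 mm at the collar to 14.6 mm at 42 mm, end bevelled to 10.6 mm at 44 mm. Fits at any turn about its axis
- chuck_top (a point): centre of the flat striking boss, 24 mm across, on top of the narrow chuck, 45 mm above its origin
- plate_chuck: the other chuck, to be left: same wood and shank, but a wide flat head 70 mm across from 20 to 33 mm above the underside of its collar. Origin at the underside of the collar, on the axis. Stands in the other hole of the stand
- chuck_stand: fixed wooden block 205 x 76 x 54 mm on the bench; origin in the middle of its underside, x along its length. Two plain loose holes of 28 mm, 47 mm deep, 52.5 mm either side of the middle along x; the chucks rest in them with their collars on its top. Which chuck is in which hole varies
- socket (a point): centre of the upper face of the wheel's disc, 85 mm above the bench, z up. Disc 150 mm across, 12 mm thick, with a 30 mm hole; in it the tapered socket, a bush of six sprung brass jaws about 18 mm apart at their top, 0 to 12 mm below the face. The shank drops in until the collar is 10 to 24 mm above the disc and stands there. How deep the bush sits varies, so the depth at which the taper is tight must be felt
- banding_wheel: fixed iron foot, 132 mm across, origin under its centre. Feel of the socket: the push that drives the chuck grows from about 2 N as it goes in; once 20 to 25 N drives it no deeper it is tight, held by friction, its collar still clear of the disc by up to 19 mm; soon after, it stops hard. A push or blow over 45 N by the tamper would split the chuck; blows at 20 mm/s or slower stay below it
- wheel (a joint): turn of the banding wheel's disc about its vertical axis, rad, 0 at the start, positive anticlockwise seen from above, up to 3 rad either way; its greased bearing drags with 0.06 N m. A chuck that is not tight slips round in the socket and the disc stays behind
- tamper: turned wooden tamper, 0.2 to 0.35 kg, 135 mm tall, standing upright on its head on the bench. Origin: centre of its flat striking face, underneath, a black rubber pad 51 mm across; z up along the handle. Head 54 mm across up to 44 mm; straight round cork-wrapped handle 27 mm across from 58 to 118 mm (grip here); end knob 29 mm across. Its face is brought down on the boss of the chuck
- cup_a: unglazed cup on a round wooden bat behind the wheel, 65 mm across, 67 mm tall; leave alone
- cup_b: unglazed cup of the same kind on the same bat; leave alone
- small_bowl: stoneware bowl 124 mm across, 45 mm tall, on the bench behind; leave alone
Mind the look-alikes: they are no part of the job. What is shaped like the tamper but green, pink or turquoise is not meant.

How it is judged (in metres and radians):
On the way, in this order (a step that is already met when the one before it is completed fails the run):
1. the narrow chuck stands in the socket by itself, let go (z of cup_chuck in the frame of socket between 0.004 and 0.027 m and horizontal distance between cup_chuck and socket below 0.003 m and angle between cup_chuck's own z axis and vertical below 0.08 rad and contact force between each of the fingers, tamper and cup_chuck below 0.1 N), for 0.2 s.
2. the tamper drives the chuck with a push or blow of more than 12 N, the fingers off the chuck (contact force between tamper and cup_chuck above 12 N and horizontal distance between cup_chuck and socket below 0.003 m and contact force between the fingers and cup_chuck below 0.1 N).
3. the wheel has been carried round by at least 0.75 rad either way by the fingers turning the chuck, the tamper being clear of the wheel ((value of joint wheel above 0.75 rad or value of joint wheel below -0.75 rad) and horizontal distance between cup_chuck and socket below 0.003 m and contact force between the fingers and cup_chuck above 0.5 N and horizontal distance between tamper and socket above 0.11 m).
At the end, for the whole second after the job is handed in: the narrow chuck is upright in the socket of the wheel, within 3 mm of its axis, its collar no more than 22 mm above the disc; the wheel stands at least 0.7 rad from where it began; the tamper stands upright on the bench, at rest, its axis at least 110 mm from the wheel's (z of cup_chuck in the frame of socket between -0.002 and 0.022 m and horizontal distance between cup_chuck and socket below 0.003 m and angle between cup_chuck's own z axis and vertical below 0.06 rad and (value of joint wheel above 0.7 rad or value of joint wheel below -0.7 rad) and height (world z) of tamper below 0.01 m and angle between tamper's own z axis and vertical below 0.15 rad and horizontal distance between tamper and socket above 0.11 m and linear speed of each of tamper, cup_chuck below 0.02 m/s); the robot touches nothing.
It fails at once if the tamper bears on the chuck with more than 45 N (contact force between tamper and cup_chuck above 45 N).
It fails at once if the wide chuck is moved by more than 15 mm (distance of plate_chuck from where it was at the start of the episode above 0.015 m).
It fails at once if a cup or the bowl is moved by more than 15 mm (distance of any of cup_a, cup_b, small_bowl from where it was at the start of the episode above 0.015 m).
It also fails if it takes over 67 s, if anything falls off the work surface, if the arm or the gripper's body presses on something with over 40 N, if the wrist force passes 120 N, or if a joint passes its speed limit or range.

## Robot

A 6-joint arm with a two-finger parallel gripper is mounted at the origin on a cart in front of the work surface, level with it; the furniture and walls round the work are solid. World frame = base frame: x ahead of the robot, y to its left, z up, the work surface at z = 0. Lengths are in mm, angles in rad, forces in N, time in s.
With the tool pointing down it reaches from about 275 to 850 mm from the base axis. Payload 19 kg.
Tool frame: the origin (TCP) lies at the very end of the fingers, on their centre line; the grasp point (between the pads) lies 19 mm behind it; z points along the fingers, y is the line along which they close (so a half turn about z gives the same grasp; the last joint's range is limited). The gripper opens to 85 mm and grips with 20 to 120 N. Pads are 22 mm wide; open, the fingers measure 114 mm over their backs; the gripper's body (76 mm by 85 mm) begins 54 mm behind the grasp point. The pads swing forward as they close: fully open they stand 13 mm farther back than shut.
Start: joints at [1.105, 0.15, 1.437, -0, 1.554, -0.134], TCP at [187.307, 543.605, 231.267] pointing down, gripper open.
Joint ranges: [-2.8, 2.8], [-0.68, 2.1], [0.12, 2.68], [-1.39, 4.53], [0.16, 2.79], [-2.81, 2.81]. Speed limits (rad/s): [1.89, 1.89, 2.22, 3.01, 3.01, 3.01].

## Interface

Orientations are given as a unit quaternion [x, y, z, w].
In Python, from station import arm gives the robot as it stands.
- The arm moves only by the shell command python3 -m creep 'ROWS' [FORCE]. ROWS is text: rows parted by semicolons, each of 7 numbers parted by spaces: the opening in per cent of the stroke, from 0 (shut) to 100 (fully open), then the shift along the tool's x, y, z in cm, then the turn, a rotation vector about the tool's x, y, z in rad. A call has 1 to 12 rows; each row is the pose to reach, as a shift and turn from the pose commanded when the call began, along the tool's axes at that moment; what a row does not reach only later rows make up. A row lasts 1/10 s, in which the tool goes at most 50 mm and 8.59 degrees, less where a joint would pass 70% of its speed; a pose out of reach is approached as far as the arm can. A call with a gripper value outside its range is refused whole. The fingers move at their own pace and stop on an object; FORCE is the grip in N (left out, the last holds). Time passes only in rows, so rows that repeat a pose let the fingers close. It gives the time, the measured TCP pose, the force, the opening and the grip force at its end, in the units of the state.
- arm.observe(): the state, without advancing time (a new reading comes with each control period).
- arm.grab_frame(name): name is "side" or "top" or "wrist"; returns (picture, depth): 420x560x3 uint8, red, green, blue; 420x560 float32, mm along the optical axis (not along the pixel's ray), 0 where there is no reading.
- arm.calibration(name): a dict with "K" (3x3 intrinsics, pixels), "R" (3x3) and "t" (3): a world point X has camera coordinates R X + t. Camera axes: x right, y down, z forward; pixel columns grow to the right and rows downward; lengths in mm; the calibration is good to about 2 mm. A picture is of the moment at which its call begins: read the wrist's pose just before it. calibration takes no time and is no camera call; for the wrist camera it gives the pose at the moment of the call.
- arm.job_done(): hands the job in; it is judged then, once.
The state is a dict: "clock": time; "qpos": joint angles; "dq": joint speeds; "tau": joint torques, N m; "ee_pos": TCP position; "orientation": TCP orientation; "contact_force": force on the tool from outside, world axes, zero at the start; "wrist_torque": the same for the moment, N m; "grip_width": finger opening in mm; "grip_force": force on a finger pad.
Only numpy, scipy, OpenCV 4.12 (cv2) and the standard library are available. Lean on these libraries where they do the work, as an engineer would, in place of code of your own. Each camera call takes 0.05 s, during which the arm holds its last target. There are 200 camera calls.

## Working session

There is one attempt and no reset: what is moved stays moved. The work goes in short steps, Python scripts to look and compute and a shell command to move; the robot and the scene stay as the last step left them, time stands still between calls to the robot, and variables do not carry over. Pictures are saved under pics/ and viewed, at most 10 in all, crops included, and the job is handed in when it is done.

```bash
mkdir -p pics; ls; cat > h.py <<'E'
import numpy as np, cv2
from station import arm
def cloud(name):
    im,d=arm.grab_frame(name); c=arm.calibration(name)
    K,R,t=[np.array(c[k],float) for k in("K","R","t")]
    v,u=np.mgrid[:d.shape[0],:d.shape[1]]
    P=np.stack([(u-K[0,2])/K[0,0]*d,(v-K[1,2])/K[1,1]*d,d],-1)
    W=(P-t)@R
    W[d==0]=np.nan
    return im,W
def save(im,n): cv2.imwrite('pics/'+n,cv2.cvtColor(im,cv2.COLOR_RGB2BGR))
E
python3 - <<'E'
from h import *
s=arm.observe(); print({k:np.round(v,3) for k,v in s.items()})
for n in("top","side"):
    im,W=cloud(n); np.savez(n+'.npz',im=im,W=W); save(im,n+'0.png'); print(arm.calibration(n))
E
```

```text
pics
{'clock': np.float64(0.0), 'qpos': array([ 1.105,  0.151,  1.438,  0.   ,  1.554, -0.134]), 'dq': array([ 0.001,  0.002, -0.001,  0.001,  0.002,  0.001]), 'tau': array([-0.0000e+00, -7.1308e+01, -5.7088e+01, -0.0000e+00,  9.0000e-03,
       -0.0000e+00]), 'ee_pos': array([187.214, 543.407, 230.708]), 'orientation': array([ 0.165,  0.986, -0.001, -0.   ]), 'contact_force': array([-0.295, -0.547,  0.261]), 'wrist_torque': array([ 0.022, -0.011, -0.001]), 'grip_force': np.float64(0.0), 'grip_width': np.float64(85.505)}
{'K': array([[395.39753036,   0.        , 278.48764615],
       [  0.        , 395.39753036, 205.68118774],
       [  0.        ,   0.        ,   1.        ]]), 'R': array([[ 0.0159373 , -0.99986434, -0.0041604 ],
       [-0.98888851, -0.01514701, -0.14788534],
       [ 0.14780226,  0.00647106, -0.98899576]]), 't': array([ -65.69743057,  533.21681067, 1202.13945764])}
{'K': array([[387.60621756,   0.        , 282.26369296],
       [  0.        , 387.60621756, 205.55534435],
       [  0.        ,   0.        ,   1.        ]]), 'R': array([[ 0.88327586, -0.46873184, -0.01068718],
       [-0.32032413, -0.58665855, -0.74379042],
       [ 0.34236853,  0.66039549, -0.66832746]]), 't': array([-521.43087474,  192.96615765,  901.18767985])}
```

View pics/top0.png

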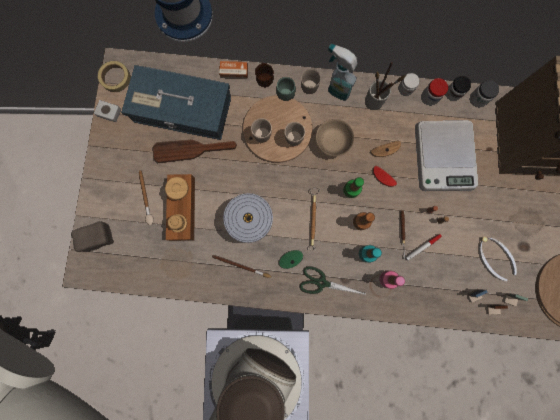

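View pics/side0.png

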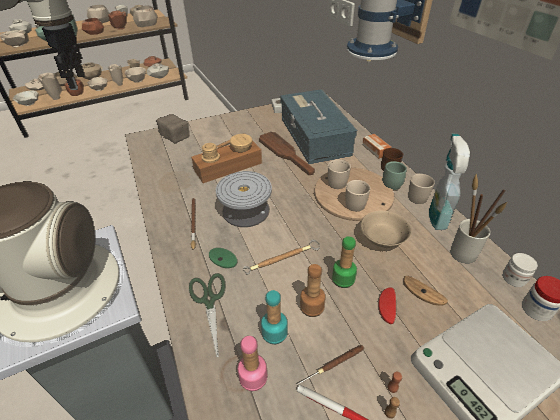

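The top view shows the wheel at (248,218), the stand with the wide chuck at (177,188) and the narrow one at (177,222), and the brown tamper at (364,220). The green, turquoise and pink tampers are look-alikes. Next I measure these positions.

```bash
cat >> h.py <<'E'
def circ(W,c,r,z0,z1):
    P=W.reshape(-1,3); P=P[~np.isnan(P[:,0])]
    m=(np.hypot(P[:,0]-c[0],P[:,1]-c[1])<r)&(P[:,2]>z0)&(P[:,2]<z1); P=P[m]
    if len(P)<5: return None
    (x,y),rr=cv2.minEnclosingCircle(P[:,:2].astype(np.float32))
    b=P[:,:2]; mid=(np.percentile(b,2,0)+np.percentile(b,98,0))/2
    return np.round([x,y,rr,*mid,np.median(P[:,2]),len(P)],1)
E
python3 - <<'E'
from h import *
T=np.load('top.npz')['W'];S=np.load('side.npz')['W']
px={'wheel':(248,214),'narrow':(177,221),'wide':(177,187),'tamper':(367,219),'cupa':(261,129),'bowl':(334,139)}
for k,(u,v) in px.items(): print(k,np.round(np.nanmedian(T[v-2:v+3,u-2:u+3].reshape(-1,3),0),1))
for n,W in(('top',T),('side',S)):
    print(n)
    c=circ(W,(455,25),95,78,92);print('disc',c)
    for nm,c0,r,z0,z1 in [('nboss',(440,205),40,93,110),('ncollar',(440,205),45,56,66),('wide',(520,205),50,80,95),('tamp',(450,-270),45,100,145),('tamphead',(450,-270),45,20,45)]:
        print(nm,circ(W,c0,r,z0,z1))
P=T.reshape(-1,3);m=(abs(P[:,0]-490)<130)&(abs(P[:,1]-205)<70)&(abs(P[:,2]-54)<4);q=P[m][:,:2].astype(np.float32);print('stand',cv2.minAreaRect(q))
E
```

```text
wheel [501.4  34.9  73.5]
narrow [474.5 243.   97.9]
wide [580.1 252.3  85. ]
tamper [ 485.5 -314.   131.9]
cupa [792.3   4.5  16.6]
bowl [ 762.4 -236.8   11.7]
top
disc [ 490.9   35.1   74.7  483.2   34.7   84.4 1642. ]
nboss [463.2 236.3   7.4 463.  236.1  95.5   7. ]
ncollar [453.2 224.1  26.6 453.4 231.1  59.5  61. ]
wide [522.1 227.8  43.3 522.9 235.   85.9  32. ]
tamp None
tamphead [ 477.1 -302.9   11.2  477.1 -302.8   36.1   19. ]
side
disc [ 488.8   32.7   76.   482.4   30.2   86.  1475. ]
nboss [462.  235.9   7.5 462.2 234.7  96.   10. ]
ncollar [450.6 228.4  29.4 452.8 227.5  58.5  70. ]
wide [521.5 228.4  42.8 521.5 234.1  86.6  47. ]
tamp None
tamphead [ 476.1 -304.8    9.   476.2 -304.6   44.4    6. ]
stand ((521.59228515625, 245.8173828125), (195.2528839111328, 62.41011428833008), 1.4627193212509155)
```

```bash
python3 - <<'E'
from h import *
T=np.load('top.npz')['W'];S=np.load('side.npz')['W']
for n,W in(('top',T),('side',S)):
    print(n)
    for nm,c0,r,z0,z1 in [('disc',(490,34),95,80,90),('nboss',(474,243),20,97,103),('nbody',(474,243),40,90,103),('wide',(580,252),50,83,92),('tamp',(485,-314),30,118,145),('tamphead',(485,-314),45,38,48)]:
        print(nm,circ(W,c0,r,z0,z1))
    P=W.reshape(-1,3);m=(abs(P[:,0]-525)<130)&(abs(P[:,1]-245)<70)&(abs(P[:,2]-54)<3);q=P[m][:,:2].astype(np.float32);print('stand',cv2.minAreaRect(q))
c=arm.calibration("wrist");print(c["K"],c["R"],c["t"])
E
```

```text
top
disc [ 491.2   35.    74.8  491.8   34.8   84.5 1758. ]
nboss [474.2 245.6  18.5 471.7 247.5  99.1  53. ]
nbody [473.3 251.4  22.2 473.5 251.9  96.2 168. ]
wide [578.3 255.8  35.2 578.3 255.5  86.5 356. ]
tamp [ 492.7 -321.7   14.5  492.9 -321.   133.3   83. ]
tamphead [ 492.8 -321.2   26.5  492.7 -319.6   44.4  111. ]
stand ((526.330810546875, 253.9139404296875), (205.3423614501953, 77.33856964111328), 1.783668041229248)
side
disc [ 491.6   32.7   76.4  490.7   30.9   86.  1596. ]
nboss [473.8 245.2  18.4 473.7 246.6  99.2  59. ]
nbody [473.9 249.1  23.4 473.7 248.5  97.8 114. ]
wide [579.3 254.4  36.3 578.6 252.7  87.7 227. ]
tamp [ 492.2 -323.9   14.3  491.2 -324.6  134.1  177. ]
tamphead [ 492.6 -323.6   27.   491.7 -324.9   45.6  220. ]
stand ((527.3193359375, 251.427001953125), (207.0580596923828, 79.03083801269531), 0.926093339920044)
[[290.49030517   0.         279.83635281]
 [  0.         290.49030517 205.88780169]
 [  0.           0.           1.        ]] [[ 3.27174126e-01  9.44964060e-01  1.26085740e-04]
 [ 8.97787176e-01 -3.10881740e-01  3.11978734e-01]
 [ 2.94847889e-01 -1.01958171e-01 -9.50089077e-01]] [-575.57999448  -39.64731938  379.7362773 ]
```

```bash
cat >> h.py <<'E'
from scipy.spatial.transform import Rotation as Ro
def to(x,y,z):
    s=arm.observe(); R=Ro.from_quat(s['orientation']).as_matrix()
    G=np.array([[-1,0,0],[0,1,0],[0,0,-1.]])
    print('t',round(s['clock'],2),'pos',np.round(s['ee_pos'],1),'shift cm',np.round(R.T@(np.array([x,y,z])-s['ee_pos'])/10,2),'rotvec to aligned',np.round(Ro.from_matrix(R.T@G).as_rotvec(),3),'F',np.round(s['contact_force'],1),'w',np.round(s['grip_width'],1))
E
python3 -c "from h import *;to(473.7,251,200)"
python3 -m creep '100 -3 -1.5 0.3 0 0 -0.05; 100 -7 -3.5 0.6 0 0 -0.1; 100 -11 -5.5 1 0 0 -0.2; 100 -15 -7.5 1.5 0 0 -0.33; 100 -19 -9.5 2 0 0 -0.33; 100 -23 -11.5 2.5 0 0 -0.33; 100 -27 -13.5 3 0 0 -0.33; 100 -31 -15.5 3 0 0 -0.33; 100 -34 -17 3 0 0 -0.33; 100 -36.6 -18.35 3 0 0 -0.33; 100 -36.6 -18.35 3 0 0 -0.33; 100 -36.6 -18.35 3 0 0 -0.33' 30
python3 - <<'E'
from h import *
im,W=cloud("wrist"); save(im,'w1.png')
for nm,c0,r,z0,z1 in [('nbody',(474,251),30,88,103),('nboss',(474,251),30,97.5,103),('wide',(579,254),50,80,92)]: print(nm,circ(W,c0,r,z0,z1))
to(473.7,251,63)
E
```

```text
t 0.1 pos [187.2 543.4 230.8] shift cm [-36.61 -18.31   3.09] rotvec to aligned [-0.001 -0.    -0.332] F [ 0.3 -0.   0.2] w 85.2
clock: 1.3
ee_pos: [473.6, 250.5, 200.9]
orientation: [0.002, 1.0, -0.0, -0.0]
contact_force: [0.1, 0.9, -0.8]
grip_width: 85.5
grip_force: 0.0
nbody [ 473.2  251.9   22.   472.2  251.6   96.6 1783. ]
nboss [472.7 251.5  19.2 472.  251.9  98.8 580. ]
wide [ 578.   255.6   35.3  575.9  255.3   86.5 3098. ]
t 1.35 pos [473.2 251.1 201. ] shift cm [-0.05 -0.   13.8 ] rotvec to aligned [-0.    -0.001 -0.002] F [-0.4  0.5  0.1] w 85.3
```

View pics/w1.png

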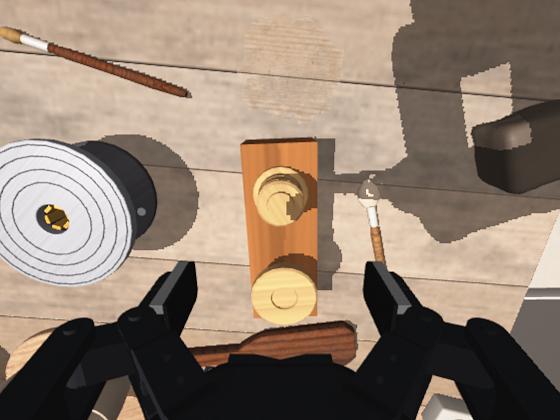

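The wrist view confirms the narrow chuck at (282,196), nearly centred between the fingers. I'll descend and grip.

```bash
python3 -m creep '100 0 0.05 3 0 0 0; 100 0 0.05 6 0 0 0; 100 0 0.05 9 0 0 0; 100 0 0.05 11.5 0 0 0; 100 0 0.05 13 0 0 0; 100 0 0.05 14.1 0 0 0; 100 0 0.05 14.1 0 0 0; 30 0 0.05 14.1 0 0 0; 30 0 0.05 14.1 0 0 0; 30 0 0.05 14.1 0 0 0; 30 0 0.05 14.1 0 0 0; 30 0 0.05 14.1 0 0 0' 40
python3 -c "from h import *;to(473.2,251.9,170)"
```

```text
clock: 2.55
ee_pos: [473.9, 251.6, 61.3]
orientation: [0.001, 1.0, 0.0, 0.001]
contact_force: [-1.9, 1.1, 6.2]
grip_width: 43.2
grip_force: 40.2
t 2.55 pos [473.9 251.6  61.3] shift cm [  0.06   0.03 -10.87] rotvec to aligned [ 0.001  0.001 -0.002] F [-1.9  1.1  6.2] w 43.2
```

```bash
python3 -m creep '30 0 0 -1 0 0 0; 30 0 0 -3 0 0 0; 30 0 0 -6 0 0 0; 30 0 0 -9 0 0 0; 30 0 0 -11.5 0 0 0; 30 0 0 -12 0 0 0; 30 0 -3 -12 0 0 0; 30 0 -6 -12 0 0 0; 30 0 -8 -12 0 0 0; 30 0 -9 -12 0 0 0; 30 0 -9 -12 0 0 0; 30 0 -9 -12 0 0 0'
python3 - <<'E'
from h import *
to(491.5,34,180)
for n in("top","side","wrist"):
    im,W=cloud(n); save(im,n+'2.png')
    print(n,[circ(W,(491,34),100,82,88) if n!='wrist' else circ(W,(491,34),80,82,88)])
    for a in((160,172),(172,181),(182,214),(132,160)): print(a,circ(W,(474,162),36,*a))
    c=arm.calibration(n)
E
```

```text
clock: 3.75
ee_pos: [473.4, 161.9, 180.1]
orientation: [0.001, 1.0, 0.0, -0.0]
contact_force: [0.2, -0.4, -2.0]
grip_width: 43.0
grip_force: 41.3
t 3.75 pos [473.4 161.9 180.1] shift cm [-1.840e+00 -1.278e+01  1.000e-02] rotvec to aligned [ 0.    -0.    -0.002] F [ 0.2 -0.4 -2. ] w 43.0
top [array([ 491.3,   34.6,   74.7,  491.6,   35.2,   84.6, 1449. ])]
(160, 172) None
(172, 181) None
(182, 214) None
(132, 160) None
side [array([ 489.8,   35.4,   77.5,  491.3,   31.3,   85.9, 1464. ])]
(160, 172) [473.2 156.1   5.9 473.2 153.6 161.2   6. ]
(172, 181) [471.7 157.   26.9 469.5 154.1 178.6  45. ]
(182, 214) [471.3 157.3  31.5 472.2 148.1 197.6 179. ]
(132, 160) [473.5 158.9   9.  473.6 157.6 147.1  50. ]
wrist [array([  491.3,    34. ,    75.1,   489.4,    34.8,    84.5, 20060. ])]
(160, 172) None
(172, 181) [465.7 162.5  26.8 455.  162.6 180.1 967. ]
(182, 214) [ 467.4  162.3   35.1  466.8  162.4  203.2 4778. ]
(132, 160) None
```

View pics/wrist2.png

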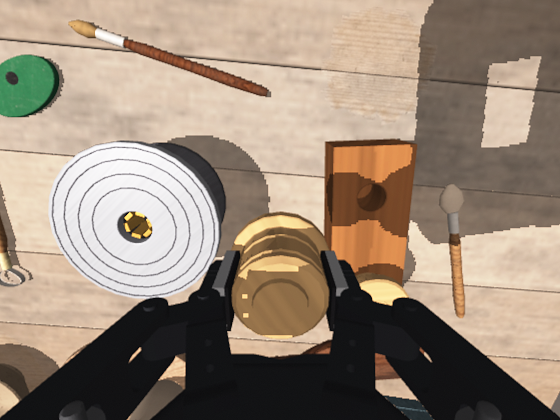

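```bash
python3 -m creep '30 -0.3 -2 0 0 0 0; 30 -0.7 -5 0 0 0 0; 30 -1.2 -8 0 0 0 0; 30 -1.6 -11 0 0 0 0; 30 -1.81 -12.5 0 0 0 0; 30 -1.81 -12.77 0 0 0 0; 30 -1.81 -12.77 1 0 0 0; 30 -1.81 -12.77 2.5 0 0 0; 30 -1.81 -12.77 3.8 0 0 0; 30 -1.81 -12.77 4.2 0 0 0;  30 -1.81 -12.77 4.2 0 0 0'
python3 - <<'E'
from h import *
to(491.5,34.2,120)
for n in("top","side","wrist"):
    im,W=cloud(n); save(im,n+'3.png')
im=cv2.imread('pics/side3.png')[110:260,170:320]; cv2.imwrite('pics/s3c.png',cv2.resize(im,None,fx=4,fy=4))
E
```

```text
clock: 5.0
ee_pos: [490.9, 34.2, 137.6]
orientation: [0.001, 1.0, 0.0, -0.001]
contact_force: [0.3, 0.1, -1.3]
grip_width: 43.1
grip_force: 41.4
t 5.0 pos [490.9  34.2 137.6] shift cm [-0.06 -0.    1.76] rotvec to aligned [ 0.    -0.001 -0.001] F [ 0.3  0.1 -1.3] w 43.1
```

View pics/s3c.png

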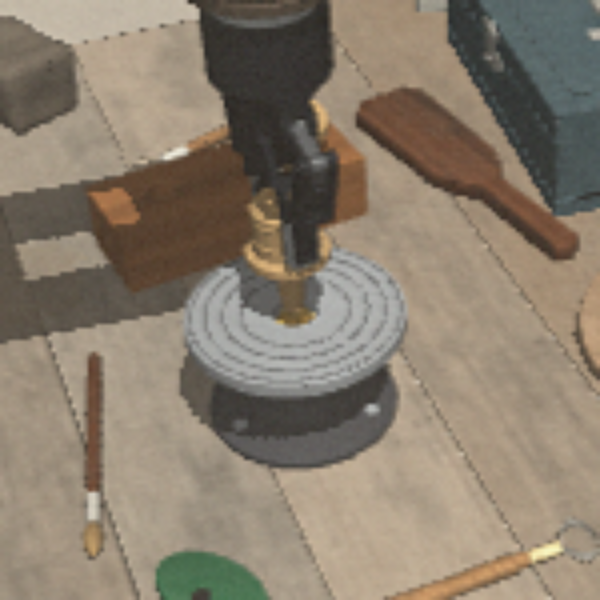

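The crop shows the shank centred over the brass socket, at about (293,318). I'll lower it gently while watching the force.

```bash
python3 -m creep '30 0 0 0.3 0 0 0; 30 0 0 0.6 0 0 0; 30 0 0 0.9 0 0 0; 30 0 0 1.2 0 0 0; 30 0 0 1.5 0 0 0; 30 0 0 1.7 0 0 0; 30 0 0 1.9 0 0 0; 30 0 0 1.9 0 0 0'
python3 -m creep '30 0 0 0.2 0 0 0; 30 0 0 0.4 0 0 0; 30 0 0 0.4 0 0 0'
```

```text
clock: 5.95
ee_pos: [491.2, 33.6, 119.1]
orientation: [0.001, 1.0, -0.0, -0.0]
contact_force: [0.0, 0.8, -1.7]
grip_width: 43.2
grip_force: 41.4
clock: 6.25
ee_pos: [491.2, 33.7, 115.0]
orientation: [0.001, 1.0, -0.0, -0.0]
contact_force: [1.3, -0.1, -1.7]
grip_width: 43.2
grip_force: 41.4
```

```bash
python3 -m creep '30 0 0 0.15 0 0 0; 30 0 0 0.3 0 0 0; 30 0 0 0.3 0 0 0'
python3 -m creep '30 0 0 0.15 0 0 0; 30 0 0 0.3 0 0 0; 30 0 0 0.3 0 0 0'
```

```text
clock: 6.55
ee_pos: [491.3, 33.6, 112.2]
orientation: [0.001, 1.0, -0.0, 0.0]
contact_force: [1.2, -0.8, -1.7]
grip_width: 43.2
grip_force: 41.4
clock: 6.85
ee_pos: [491.4, 33.6, 109.2]
orientation: [0.001, 1.0, -0.0, 0.0]
contact_force: [3.2, -0.7, -3.2]
grip_width: 42.8
grip_force: 41.3
```

```bash
python3 -m creep '30 -0.05 0 0 0 0 0; 30 -0.05 0 0 0 0 0'
python3 -m creep '30 0 0 0.1 0 0 0; 30 0 0 0.2 0 0 0; 30 0 0 0.2 0 0 0'
```

```text
clock: 7.05
ee_pos: [491.6, 33.6, 109.2]
orientation: [0.001, 1.0, -0.0, -0.0]
contact_force: [0.3, -0.8, -1.7]
grip_width: 43.3
grip_force: 41.3
clock: 7.35
ee_pos: [491.8, 33.6, 107.4]
orientation: [0.001, 1.0, -0.0, 0.0]
contact_force: [-1.2, -0.7, 2.4]
grip_width: 43.3
grip_force: 41.6
```

```bash
python3 -m creep '55 0 0 0 0 0 0; 75 0 0 0 0 0 0; 100 0 0 0 0 0 0; 100 0 0 0 0 0 0; 100 0 0 0 0 0 0; 100 0 0 -2 0 0 0; 100 0 0 -5 0 0 0; 100 0 0 -9 0 0 0; 100 0 0 -12 0 0 0; 100 0 0 -12 0 0 0'
python3 - <<'E'
from h import *
to(492.6,-322.3,220)
for n in("top","side","wrist"):
    im,W=cloud(n); save(im,n+'4.png')
    for a in((112,136),(137,150)): print(n,a,circ(W,(491.5,34),30,*a))
    print('tamp',circ(W,(492,-323),30,118,145))
im=np.hstack([cv2.resize(cv2.imread('pics/side4.png')[110:250,180:310],None,fx=3,fy=3),cv2.resize(cv2.imread('pics/wrist4.png')[100:310,180:375],(390,420))]); cv2.imwrite('pics/s4c.png',im)
E
```

```text
clock: 8.35
ee_pos: [493.1, 33.6, 231.4]
orientation: [0.001, 1.0, -0.0, 0.003]
contact_force: [0.7, 0.4, -0.1]
grip_width: 85.4
grip_force: 0.0
t 8.35 pos [493.1  33.6 231.4] shift cm [-1.000e-02 -3.559e+01  1.160e+00] rotvec to aligned [-0.001  0.006 -0.002] F [ 0.7  0.4 -0.1] w 85.4
top (112, 136) None
top (137, 150) [477.1  38.7  10.3 476.6  39.3 142.   27. ]
tamp [ 492.4 -322.    14.5  492.9 -321.7  132.7   84. ]
side (112, 136) [490.8  33.   22.8 489.9  25.  124.5 126. ]
side (137, 150) [492.7  33.6  22.9 491.6  31.5 144.  156. ]
tamp [ 491.7 -324.2   14.   491.2 -324.9  134.3  178. ]
wrist (112, 136) [485.2  34.2  21.2 476.3  34.  125.2 275. ]
wrist (137, 150) [ 490.9   34.3   22.1  490.1   34.1  141.8 2022. ]
tamp None
```

View pics/s4c.png

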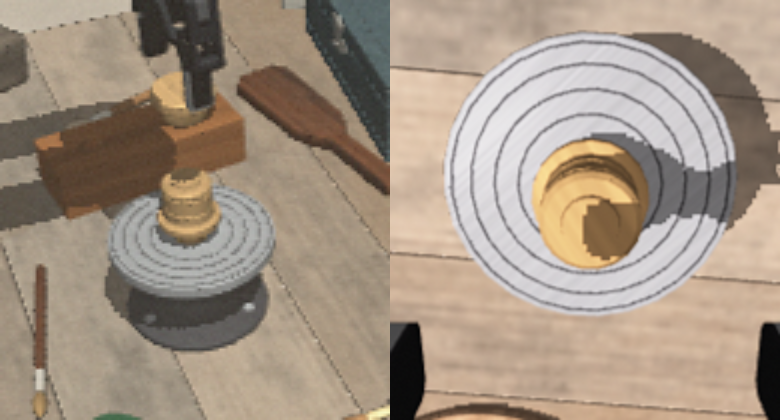

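Side crop and wrist crop show the narrow chuck standing upright, centred in the disc. Next is the tamper.

```bash
python3 -m creep '100 0 -2 0 0 0 0; 100 0 -5.5 0 0 0 0; 100 0 -9.5 0 0 0 0; 100 0 -13.5 0 0 0 0; 100 0 -17.5 0 0 0 0; 100 0 -21.5 0 0 0 0; 100 0 -25.5 0 0 0 0; 100 0 -29.5 0 0 0 0; 100 0 -33 0 0 0 0; 100 0 -35.6 0 0 0 0; 100 0 -35.6 0.5 0 0 0; 100 0 -35.6 0.5 0 0 0'
python3 - <<'E'
from h import *
im,W=cloud("wrist")
print('tamp',circ(W,(492,-323),35,115,145),circ(W,(492,-323),35,40,46))
for z0,z1 in((100,145),): print(circ(W,(580,-280),45,z0,z1),circ(W,(400,-330),45,z0,z1))
to(492.3,-322.5,75)
E
```

```text
clock: 9.7
ee_pos: [490.5, -322.2, 220.1]
orientation: [0.001, 1.0, 0.001, -0.001]
contact_force: [0.2, 0.9, -0.7]
grip_width: 85.3
grip_force: 0.0
tamp [ 493.  -322.8   14.6  491.9 -322.8  134.4  946. ] [ 492.9 -322.9   26.8  488.2 -323.1   45.   394. ]
[ 596.  -292.9   14.5  594.6 -293.2  132.  1041. ] [ 391.7 -339.8   14.5  392.  -339.8  134.5 1286. ]
t 9.75 pos [ 490.8 -321.7  220.9] shift cm [-0.18 -0.1  14.59] rotvec to aligned [ 0.002 -0.002 -0.002] F [0.8 0.9 1.2] w 85.0
```

```bash
python3 -m creep '100 -0.2 -0.1 3 0 0 0; 100 -0.2 -0.1 6.5 0 0 0; 100 -0.2 -0.1 10 0 0 0; 100 -0.2 -0.1 12.5 0 0 0; 100 -0.2 -0.1 14 0 0 0; 100 -0.2 -0.1 14.5 0 0 0; 100 -0.2 -0.1 14.5 0 0 0; 10 -0.2 -0.1 14.5 0 0 0; 10 -0.2 -0.1 14.5 0 0 0; 10 -0.2 -0.1 14.5 0 0 0; 10 -0.2 -0.1 14.5 0 0 0; 10 -0.2 -0.1 14.5 0 0 0' 70
python3 -m creep '10 0 0 0 0 0 0; 10 0 0 0 0 0 0'
python3 -c "from h import *;to(492.9,-322.8,220)"
```

```text
clock: 10.95
ee_pos: [493.3, -323.6, 78.0]
orientation: [0.001, 1.0, -0.0, 0.0]
contact_force: [-1.0, 0.1, 5.0]
grip_width: 25.2
grip_force: 68.6
clock: 11.15
ee_pos: [493.3, -323.6, 78.0]
orientation: [0.001, 1.0, -0.0, 0.0]
contact_force: [-1.1, -0.1, 5.4]
grip_width: 25.5
grip_force: 68.6
t 11.15 pos [ 493.3 -323.6   78. ] shift cm [  0.03   0.07 -14.2 ] rotvec to aligned [-0.001  0.001 -0.002] F [-1.1 -0.1  5.4] w 25.5
```

```bash
python3 -m creep '10 0 0 -1 0 0 0; 10 0 0 -3 0 0 0; 10 0 0 -6 0 0 0; 10 0 0 -10 0 0 0; 10 0 0 -14 0 0 0; 10 0 0 -17 0 0 0; 10 0 2 -18.2 0 0 0; 10 0 4 -18.2 0 0 0; 10 0 7 -18.2 0 0 0; 10 0 10 -18.2 0 0 0; 10 0 13 -18.2 0 0 0; 10 0 15 -18.2 0 0 0'
python3 -m creep '10 0 2 0 0 0 0; 10 0 5 0 0 0 0; 10 0 8 0 0 0 0; 10 0 11 0 0 0 0; 10 0 14 0 0 0 0; 10 0 17 0 0 0 0; 10 0 19 0 0 0 0; 10 0.1 20.75 0 0 0 0; 10 0.1 20.75 0 0 0 0; 10 0.1 20.75 0 0 0 0'
python3 -c "
from h import *
to(491.8,33.9,240)
im,W=cloud('side');save(im,'side5.png')
im,W=cloud('wrist');save(im,'wrist5.png')
s=cv2.imread('pics/side5.png')[60:230,170:320];cv2.imwrite('pics/s5c.png',cv2.resize(s,None,fx=3,fy=3))"
```

```text
clock: 12.35
ee_pos: [492.6, -170.1, 257.8]
orientation: [0.0, 1.0, 0.001, -0.001]
contact_force: [-0.3, -1.2, -2.3]
grip_width: 25.5
grip_force: 69.4
clock: 13.35
ee_pos: [491.9, 34.9, 258.2]
orientation: [0.0, 1.0, -0.0, -0.001]
contact_force: [0.6, 0.6, -2.9]
grip_width: 25.5
grip_force: 69.5
t 13.35 pos [491.9  34.9 258.2] shift cm [ 0.01 -0.1   1.82] rotvec to aligned [-0.    -0.002 -0.   ] F [ 0.6  0.6 -2.9] w 25.5
```

View pics/s5c.png

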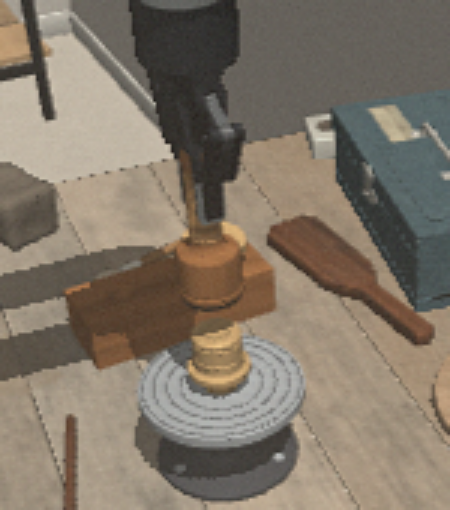

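The tamper hangs upright, its face (210,290) just above the boss (215,330). I'll come down on it slowly.

```bash
python3 -m creep '10 0 -0.05 0.8 0 0 0; 10 0 -0.1 1.8 0 0 0; 10 0 -0.1 2.4 0 0 0; 10 0 -0.1 2.7 0 0 0; 10 0 -0.1 2.8 0 0 0; 10 0 -0.1 2.9 0 0 0; 10 0 -0.1 3.0 0 0 0; 10 0 -0.1 3.1 0 0 0; 10 0 -0.1 3.2 0 0 0; 10 0 -0.1 3.2 0 0 0'
python3 -m creep '10 0 0 0.1 0 0 0; 10 0 0 0.2 0 0 0; 10 0 0 0.3 0 0 0; 10 0 0 0.3 0 0 0'
```

```text
clock: 14.45
ee_pos: [492.7, 33.2, 227.2]
orientation: [0.001, 1.0, -0.0, -0.0]
contact_force: [0.9, -0.2, -3.0]
grip_width: 25.8
grip_force: 69.5
clock: 14.85
ee_pos: [492.7, 33.2, 224.2]
orientation: [0.001, 1.0, -0.0, -0.0]
contact_force: [0.3, -0.8, -2.2]
grip_width: 25.5
grip_force: 69.5
```

```bash
for i in 1 2 3; do python3 -m creep '10 0 0 0.05 0 0 0; 10 0 0 0.1 0 0 0; 10 0 0 0.15 0 0 0; 10 0 0 0.15 0 0 0' | grep -E "ee_pos|contact"; done
```

```text
ee_pos: [492.9, 33.2, 223.0]
contact_force: [0.2, 0.3, 0.0]
ee_pos: [492.9, 33.1, 221.5]
contact_force: [-0.4, -0.1, 5.1]
ee_pos: [492.9, 33.1, 220.1]
contact_force: [-1.0, -0.1, 5.3]
```

```bash
for i in 1 2 3; do python3 -m creep '10 0 0 0.05 0 0 0; 10 0 0 0.1 0 0 0; 10 0 0 0.15 0 0 0; 10 0 0 0.15 0 0 0' | grep -E "ee_pos|contact"; done
```

```text
ee_pos: [493.0, 33.1, 218.8]
contact_force: [-0.4, 0.1, 7.6]
ee_pos: [493.1, 33.1, 217.5]
contact_force: [-0.8, -0.4, 10.2]
ee_pos: [493.2, 33.1, 216.2]
contact_force: [-0.7, -0.6, 13.1]
```

```bash
for i in 1 2 3; do python3 -m creep '10 0 0 0.05 0 0 0; 10 0 0 0.1 0 0 0; 10 0 0 0.1 0 0 0' | grep -E "ee_pos|contact"; done
```

```text
ee_pos: [493.2, 33.1, 215.4]
contact_force: [-1.0, -0.1, 13.9]
ee_pos: [493.3, 33.1, 214.5]
contact_force: [-1.2, 0.4, 15.1]
ee_pos: [493.3, 33.1, 213.6]
contact_force: [-1.5, -0.1, 17.6]
```

```bash
for i in 1 2 3; do python3 -m creep '10 0 0 0.05 0 0 0; 10 0 0 0.05 0 0 0; 10 0 0 0.05 0 0 0' | grep -E "ee_pos|contact"; done
```

```text
ee_pos: [493.4, 33.1, 213.3]
contact_force: [-2.4, 1.3, 19.6]
ee_pos: [493.4, 33.1, 212.9]
contact_force: [-1.8, -0.3, 20.3]
ee_pos: [493.4, 33.1, 212.5]
contact_force: [-2.2, -0.3, 21.6]
```

```bash
for i in 1 2 3; do python3 -m creep '10 0 0 0.05 0 0 0; 10 0 0 0.05 0 0 0; 10 0 0 0.05 0 0 0' | grep -E "ee_pos|contact"; done
```

```text
ee_pos: [493.5, 33.1, 212.2]
contact_force: [-2.8, 0.3, 24.0]
ee_pos: [493.6, 33.1, 212.0]
contact_force: [-2.1, 0.7, 26.9]
ee_pos: [493.7, 33.1, 211.8]
contact_force: [-2.3, 0.3, 30.3]
```

Tight: the last steps sank only 0.2 mm each while the push rose to about 33 N. I'll lift off and take the tamper back.

```bash
python3 -m creep '10 0 0 -0.3 0 0 0; 10 0 0 -1 0 0 0; 10 0 0 -2 0 0 0; 10 0 0 -3.5 0 0 0; 10 0 0 -4.8 0 0 0; 10 0 -2 -4.8 0 0 0; 10 0 -4 -4.8 0 0 0; 10 0 -7 -4.8 0 0 0; 10 0 -10 -4.8 0 0 0; 10 0 -13 -4.8 0 0 0; 10 0 -16 -4.8 0 0 0; 10 0 -18 -4.8 0 0 0'
python3 -m creep '10 0 -2 0 0 0 0; 10 0 -5 0 0 0 0; 10 0 -8 0 0 0 0; 10 0 -11 0 0 0 0; 10 0 -14 0 0 0 0; 10 0 -16 0 0 0 0; 10 0 -17.5 0 0 0 0; 10 0 -17.5 0 0 0 0'
python3 -c "
from h import *
to(492.9,-322.8,80)
im,W=cloud('side');print('boss',circ(W,(491.5,34),30,118,150))
P=W.reshape(-1,3);P=P[(abs(P[:,0]-491)<9)&(abs(P[:,1]-34)<9)];print(np.nanmax(P[:,2]))"
```

```text
clock: 21.15
ee_pos: [492.3, -148.7, 257.8]
orientation: [0.001, 1.0, -0.0, -0.0]
contact_force: [-0.3, 1.0, -4.2]
grip_width: 25.5
grip_force: 69.6
clock: 21.95
ee_pos: [492.0, -323.1, 257.1]
orientation: [0.001, 1.0, 0.0, -0.0]
contact_force: [0.1, 0.7, -3.1]
grip_width: 25.7
grip_force: 69.6
t 21.95 pos [ 492.  -323.1  257.1] shift cm [-0.1   0.03 17.71] rotvec to aligned [ 0.    -0.001 -0.003] F [ 0.1  0.7 -3.1] w 25.7
boss [491.3  32.9  22.9 490.9  32.4 132.  198. ]
137.69376721620054
```

```bash
python3 -m creep '10 0 0 2 0 0 0; 10 0 0 5 0 0 0; 10 0 0 8.5 0 0 0; 10 0 0 12 0 0 0; 10 0 0 15 0 0 0; 10 0 0 16.5 0 0 0; 10 0 0 17.3 0 0 0; 10 0 0 17.6 0 0 0; 10 0 0 17.6 0 0 0'
python3 -m creep '10 0 0 0.1 0 0 0; 10 0 0 0.2 0 0 0; 10 0 0 0.2 0 0 0'
```

```text
clock: 22.9
ee_pos: [492.6, -322.0, 82.3]
orientation: [0.001, 1.0, -0.0, 0.0]
contact_force: [-0.5, 1.3, -2.2]
grip_width: 25.7
grip_force: 69.8
clock: 23.2
ee_pos: [492.2, -322.0, 79.7]
orientation: [0.001, 1.0, -0.0, 0.0]
contact_force: [0.8, 0.1, -3.5]
grip_width: 25.5
grip_force: 69.8
```

```bash
for i in 1 2; do python3 -m creep '10 0 0 0.1 0 0 0; 10 0 0 0.15 0 0 0; 10 0 0 0.15 0 0 0' | grep -E "ee_pos|contact"; done
```

```text
ee_pos: [492.2, -322.0, 78.0]
contact_force: [0.2, -0.2, -0.7]
ee_pos: [492.4, -322.1, 78.0]
contact_force: [-4.7, 4.1, 18.3]
```

```bash
python3 -m creep '10 0 0 -0.1 0 0 0; 10 0 0 -0.1 0 0 0; 40 0 0 -0.1 0 0 0; 70 0 0 -0.1 0 0 0; 100 0 0 -0.1 0 0 0; 100 0 0 -0.1 0 0 0; 100 0 0 -0.1 0 0 0; 100 0 0 -2 0 0 0; 100 0 0 -6 0 0 0; 100 0 0 -10 0 0 0; 100 0 0 -14 0 0 0; 100 0 0 -14 0 0 0'
python3 -c "
from h import *
to(491.6,34,215)
im,W=cloud('side');print('tamper',circ(W,(492,-322),35,118,145),circ(W,(492,-323),45,38,48))"
```

```text
clock: 25.0
ee_pos: [493.4, -322.9, 222.1]
orientation: [0.001, 1.0, -0.003, 0.003]
contact_force: [1.0, 0.3, -1.0]
grip_width: 85.8
grip_force: 0.0
t 25.0 pos [ 493.4 -322.9  222.1] shift cm [ 0.25 35.69  0.52] rotvec to aligned [-0.005  0.006 -0.002] F [ 1.   0.3 -1. ] w 85.8
tamper [ 490.6 -322.4   14.4  490.5 -323.1  133.9  176. ] [ 491.  -322.4   27.1  491.1 -323.4   45.9  226. ]
```

```bash
python3 -m creep '100 0 2 0 0 0 0; 100 0 5.5 0 0 0 0; 100 0 9.5 0 0 0 0; 100 0 13.5 0 0 0 0; 100 0.1 17.5 0 0 0 0; 100 0.1 21.5 0 0 0 0; 100 0.2 25.5 0 0 0 0; 100 0.2 29.5 0 0 0 0; 100 0.2 33 0 0 0 0; 100 0.2 35.69 0 0 0 0; 100 0.2 35.69 0 0 0 0; 100 0.2 35.69 0 0 0 0'
python3 -c "
from h import *
im,W=cloud('wrist');save(im,'w6.png');print('boss',circ(W,(491.5,34),30,122,140))
to(491.8,34,99);print(arm.observe()['qpos'])"
```

```text
clock: 26.25
ee_pos: [490.1, 35.8, 215.3]
orientation: [0.0, 1.0, -0.0, -0.001]
contact_force: [-0.1, 0.8, -0.5]
grip_width: 85.8
grip_force: 0.0
boss [ 491.7   33.4   22.   490.7   33.2  131.6 2091. ]
t 26.3 pos [490.3  35.1 215.5] shift cm [-0.17 -0.11 11.65] rotvec to aligned [-0.    -0.001 -0.001] F [ 0.1 -0.  -0. ] w 85.7
[-8.52307466e-02 -1.77565540e-02  1.64808258e+00 -2.85384703e-04
  1.51247184e+00 -1.65471683e+00]
```

```bash
python3 -m creep '100 -0.15 -0.15 2 0 0 0; 100 -0.15 -0.15 5 0 0 0; 100 -0.15 -0.15 8 0 0 0; 100 -0.15 -0.15 10.5 0 0 0; 100 -0.15 -0.15 11.6 0 0 0; 100 -0.15 -0.15 11.6 0 0 0; 30 -0.15 -0.15 11.6 0 0 0; 30 -0.15 -0.15 11.6 0 0 0; 30 -0.15 -0.15 11.6 0 0 0; 30 -0.15 -0.15 11.6 0 0 0; 30 -0.15 -0.15 11.6 0 0 0' 40
python3 -m creep '30 0 0 0 0 0 0.05; 30 0 0 0 0 0 0.1; 30 0 0 0 0 0 0.15; 30 0 0 0 0 0 0.2'
```

```text
clock: 27.4
ee_pos: [492.8, 33.5, 101.4]
orientation: [0.001, 1.0, -0.0, 0.001]
contact_force: [-0.6, -0.7, 7.6]
grip_width: 42.9
grip_force: 39.7
clock: 27.8
ee_pos: [492.7, 33.3, 101.4]
orientation: [0.102, 0.995, -0.0, 0.001]
contact_force: [-2.1, -3.7, 6.5]
grip_width: 42.8
grip_force: 39.7
```

```bash
python3 -m creep '30 0 0 0 0 0 0.08; 30 0 0 0 0 0 0.16; 30 0 0 0 0 0 0.24; 30 0 0 0 0 0 0.32; 30 0 0 0 0 0 0.4; 30 0 0 0 0 0 0.48; 30 0 0 0 0 0 0.56; 30 0 0 0 0 0 0.64;30 0 0 0 0 0 0.72; 30 0 0 0 0 0 0.78; 30 0 0 0 0 0 0.78'
python3 -c "
from h import *
to(491.8,34,99);print(arm.observe()['wrist_torque'])
im,W=cloud('side');save(im,'side7.png')
im,W=cloud('top');save(im,'top7.png')
a=cv2.imread('pics/top0.png')[190:245,220:276];b=cv2.imread('pics/top7.png')[190:245,220:276]
c=cv2.imread('pics/side0.png')[165:230,210:276];d=cv2.imread('pics/side7.png')[165:230,210:276]
f=lambda i:cv2.resize(i,(390,290))
cv2.imwrite('pics/c7.png',np.vstack([np.hstack([f(a),f(b)]),np.hstack([f(c),f(d)])]))"
```

```text
clock: 28.9
ee_pos: [492.2, 32.6, 101.4]
orientation: [0.472, 0.881, -0.001, 0.001]
contact_force: [-7.4, -8.9, 11.1]
grip_width: 42.9
grip_force: 40.3
t 28.9 pos [492.2  32.6 101.4] shift cm [0.13 0.04 0.24] rotvec to aligned [-0.002  0.001 -0.984] F [-7.4 -8.9 11.1] w 42.9
[-1.7003458   1.51637202  0.01272429]
```

View pics/c7.png

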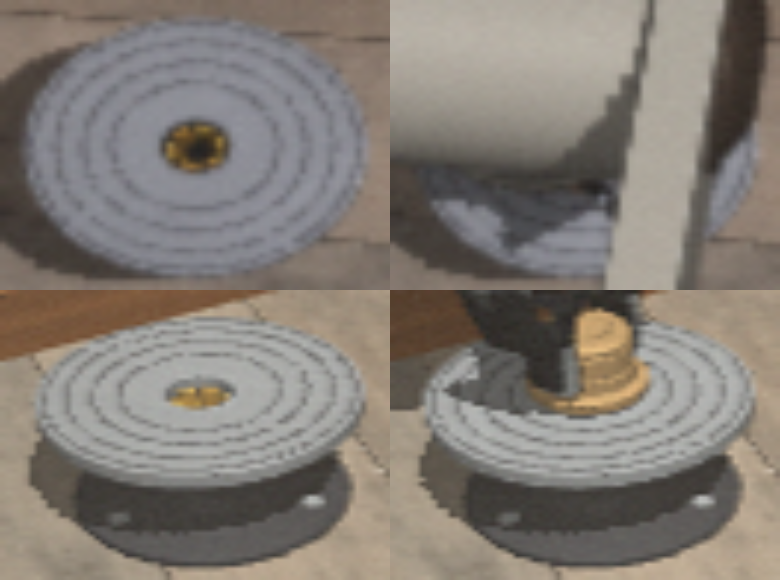

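```bash
python3 -m creep '30 -0.02 -0.1 0 0 0 0; 30 -0.04 -0.2 0 0 0 0; 30 -0.04 -0.2 0 0 0 0' | grep -E "ee_pos|contact"
python3 -m creep '30 0 0 0 0 0 0.06; 30 0 0 0 0 0 0.12; 30 0 0 0 0 0 0.18; 30 0 0 0 0 0 0.24; 30 0 0 0 0 0 0.3'
python3 -c "
from h import *
s=arm.observe();print(s['wrist_torque'],s['contact_force'],s['qpos'][5])"
```

```text
ee_pos: [491.8, 32.2, 101.4]
contact_force: [4.1, 2.7, 5.7]
clock: 29.8
ee_pos: [491.6, 32.1, 101.4]
orientation: [0.599, 0.801, 0.001, 0.001]
contact_force: [0.0, 0.0, 7.7]
grip_width: 42.9
grip_force: 40.8
[-0.06652008 -0.02302631  0.06916298] [0.00841046 0.00815554 7.7387617 ] -0.3779774013385504
```

The wrist torque of 0.069 N m while turning matches the bearing drag, so the taper is carrying the wheel. I'll let go and check.

```bash
python3 -m creep '55 0 0 0 0 0 0; 80 0 0 0 0 0 0; 100 0 0 0 0 0 0; 100 0 0 0 0 0 0; 100 0 0 0 0 0 0; 100 0 0 -2 0 0 0; 100 0 0 -5 0 0 0; 100 0 0 -9 0 0 0; 100 0 0 -11.6 0 0 0; 100 0 0 -11.6 0 0 -0.15; 100 0 0 -11.6 0 0 -0.3; 100 0 0 -11.6 0 0 -0.3' | head -2
python3 -m creep '100 0 0 0 0 0 -0.12; 100 0 0 0 0 0 -0.24; 100 0 0 0 0 0 -0.36; 100 0 0 0 0 0 -0.48; 100 0 0 0 0 0 -0.6; 100 0 0 0 0 0 -0.72; 100 0 0 0 0 0 -0.84; 100 0 0 0 0 0 -0.98; 100 0 0 0 0 0 -0.98; 100 0 0 0 0 0 -0.98'
python3 -c "
from h import *
im,W=cloud('wrist');save(im,'w8.png');print('boss',circ(W,(491.5,34),30,122,140))
im,W=cloud('side');print('boss',circ(W,(491.5,34),30,122,140),'tamper',circ(W,(492,-322),35,118,145),circ(W,(492,-323),45,38,48))
a=cv2.imread('pics/w6.png')[60:320,120:440];b=cv2.imread('pics/w8.png')[60:320,120:440]
cv2.imwrite('pics/c8.png',cv2.resize(np.hstack([a,b]),(800,325)))"
```

```text
clock: 31.0
ee_pos: [490.8, 32.1, 216.4]
clock: 32.0
ee_pos: [490.8, 32.1, 216.2]
orientation: [0.004, 1.0, -0.0, -0.0]
contact_force: [-0.2, -0.0, 0.1]
grip_width: 85.7
grip_force: 0.0
boss [ 491.4   34.1   22.1  490.2   33.9  131.4 2072. ]
boss [491.4  32.3  22.1 490.6  31.6 132.4 179. ] tamper [ 491.1 -322.5   14.4  490.5 -322.8  133.9  179. ] [ 491.  -321.5   27.4  491.1 -323.4   45.8  230. ]
```

View pics/c8.png

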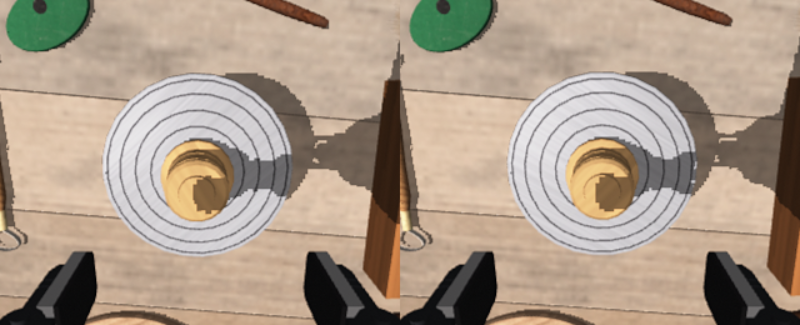

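Both crops show the chuck upright on the disc. I'll confirm that the disc turned from the direction of its brushed streaks.

```bash
python3 - <<'E'
from h import *
c=arm.calibration('wrist');K,R,t=[np.array(c[k],float) for k in("K","R","t")]
s=np.arange(-78,78,.5);X,Y=np.meshgrid(s,s)
for f,(ox,oy) in(('w6',(491.4-.5,34-3)),('w8',(491.4,34.1))):
    P=np.stack([X+ox,Y+oy,0*X+85],-1)@R.T+t
    p=(P[...,:2]/P[...,2:])*[K[0,0],K[1,1]]+[K[0,2],K[1,2]]
    g=cv2.remap(cv2.imread(f'pics/{f}.png',0).astype(np.float32),p[...,0].astype(np.float32),p[...,1].astype(np.float32),1)
    gx,gy=cv2.Sobel(g,5,1,0,ksize=5),cv2.Sobel(g,5,0,1,ksize=5)
    r=np.hypot(X,Y);a=np.arctan2(gy,gx);rad=np.arctan2(Y,X)
    m=(r<72)&(r>32)&(abs(np.sin(a-rad))>.5)&(np.hypot(gx,gy)<250)
    w=np.hypot(gx,gy)[m];h=np.histogram(np.degrees(a[m])%180,18,(0,180),weights=w)[0]
    n=np.histogram((np.degrees(rad[(r<72)&(r>32)]))%180,18,(0,180))[0]
    print(f,np.round(100*h/h.sum(),1))
E
```

```text
w6 [ 3.2  4.8 10.  19.8 22.7 12.8  6.8  3.7  2.1  1.5  1.6  2.   1.8  1.5
  1.1  1.4  1.2  2.1]
w8 [ 3.2  1.9  1.7  1.4  1.9  1.5  1.2  1.1  1.5  1.6  2.4  3.9  7.  13.2
 20.5 18.8 11.3  5.9]
```

The streaks turned by 73° (1.28 rad), exactly the turn made, so the taper holds. Handing in.

```bash
python3 -c "from station import arm;print(arm.job_done())"
```

```text
the job is handed in; nothing more can be done
None
```

The narrow chuck is tamped tight in the socket and carried the wheel round about 1.28 rad; the tamper stands back upright at its starting place, and the job is handed in (the hand-in returned no verdict).

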